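Index a sample jar to the code reader and hold the lock home

TASK

Stand the short glass sample jar upright in the round cradle of the sliding sleeve and let go of it; only then pull up the sleeve's black lock plunger, slide the sleeve along its slotted rail to the next hole on the code reader's side, so that the jar stands in front of the reader, and let the pin drop into that hole. The tired spring leaves the pin a little proud, so press the plunger fully home and finish while still holding it down there, without letting go. Leave the other things on the bench where they stand.

Things in the scene. Friction and masses are not known exactly. Their poses are not given: they have to be found in the camera images.
- jar_center (a point): Sample jar, the only short capped one: upright clear glass cylinder 40 mm in diameter with a paper label, 70 mm tall in all; its top 16 mm is a white cap 36 mm in diameter. About 0.1 kg. This point is its centre, 35 mm above its underside; z is up. Stands loose on the bench to the robot's right.
- fixture: Indexing slide, bolted down: grey base plate 200 mm (x) by 320 mm (y) by 10 mm; origin under the plate's centre, z up. A slotted steel rail (30 mm wide, top 50 mm above the bench) runs along its y axis at x = +55 mm, with four holes at y = -75, -25, +25, +75 mm. The aluminium sleeve on it starts locked in the hole at y = -25 mm.
- next_hole (a point): Middle of the hole the pin must go to, at the rail's top face (fixture x = +55, y = +25 mm, 50 mm above the bench), 50 mm along the rail from the first. Holes are 12 mm long, the pin is 9 mm thick with a round nose: 1.5 mm play either way.
- reader (a point): Middle of the dark window of the code reader, a grey box 30 mm (x) by 56 mm (y) on the fixture's plate, top 85 mm above the bench. The window faces the fixture's +x and lies abreast of the next hole, 45 mm from where the jar's axis must stop.
- cradle (a point): Centre of the floor of the round cradle, a shallow aluminium cup fixed to the sleeve, 75 mm from the knob's axis towards the fixture's -x. Floor 36 mm above the bench, inner diameter 52 mm, rim 60 mm across and 6 mm above the floor. It travels with the sleeve.
- knob (a point): Centre of the plunger's black knob on top of the sleeve: upright cylinder 28 mm in diameter and 26 mm tall, centre 96 mm above the bench when the pin is fully home, higher as it is lifted. Below it is a 22 mm guide bush (top 80 mm) and the sleeve's flat top (70 mm along the rail, 50 mm across, 60 mm above the bench). Lifting the knob lifts the pin; moving it sideways moves the sleeve.
- sleeve (a joint): Travel of the sleeve along the fixture's +y, m: about 0 at the start (first hole), +0.05 at the next hole on the reader's side (cradle in front of the reader window), -0.05 and +0.10 at the others. Free to slide with 1.5 N of friction when the pin is clear of the holes.
- plunger (a joint): Lift of the plunger, m: 0 = pin fully home, 0.022 = top stop. The spring (0.7 N per mm) leaves it at about 0.005 when let go, already locking. At about 0.014 the pin is clear of the rail. Pressing it home takes about 4 N, lifting it to 0.018 about 9 N; let go, it springs back to 0.005 over a hole, or rests on the rail between holes.
- tall_bottle_center (a point): Bystander: amber glass bottle 52 mm in diameter, 135 mm tall, white cap; this point is its centre.
- beaker: Bystander: open glass beaker 66 mm in diameter, 85 mm tall; origin under its centre.
- vial_rack: Bystander: grey vial block 60 x 130 x 30 mm with small green-capped vials (43 mm in all), to the left; origin under its centre.
- spanner: Bystander: steel spanner lying flat.
- tip_tray: Bystander: open white tray 120 x 85 x 45 mm; origin under its centre.
- puck: Bystander: steel disc 70 mm in diameter, 22 mm thick, to the left; origin under its centre.

How it is judged:
On the way, in this order (a step that is already met when the one before it is completed fails the run):
1. the jar stands upright on the cradle's floor, let go, with the sleeve still in its first hole (horizontal distance between jar_center and cradle below 0.009 m and z of jar_center in the frame of cradle between 0.029 and 0.041 m and angle between jar_center's own z axis and vertical below 0.12 rad and contact force between the fingers and anything else below 0.1 N and value of joint sleeve between -0.006 and 0.006 m), for 0.2 s.
2. the lock plunger is pulled up, with the jar in the cradle (horizontal distance between jar_center and cradle below 0.009 m and z of jar_center in the frame of cradle between 0.029 and 0.041 m and angle between jar_center's own z axis and vertical below 0.12 rad and value of joint plunger above 0.011 m), for 0.05 s.
3. the sleeve is at the next hole on the reader's side and the pin has dropped into it (horizontal distance between jar_center and cradle below 0.009 m and z of jar_center in the frame of cradle between 0.029 and 0.041 m and angle between jar_center's own z axis and vertical below 0.12 rad and value of joint sleeve between 0.046 and 0.054 m and value of joint plunger below 0.008 m), for 0.1 s.
At the end, for the whole second after the job is handed in: The robot's fingers are still on the plunger and keep it pressed fully home (within 2 mm; let go, it springs up 5 mm), the sleeve at rest in the next hole on the reader's side (within 4 mm), and the jar upright on the cradle's floor (horizontal distance between jar_center and cradle below 0.009 m and z of jar_center in the frame of cradle between 0.029 and 0.041 m and angle between jar_center's own z axis and vertical below 0.12 rad and value of joint sleeve between 0.046 and 0.054 m and value of joint plunger below 0.002 m and contact force between the fingers and anything else above 1 N and velocity of joint sleeve between -0.01 and 0.01 m/s); the arm keeps its last pose, push and grip.
It fails at once if one of the other things is moved more than 3 cm (distance of any of tall_bottle_center, beaker, vial_rack, spanner, tip_tray, puck from where it was at the start of the episode above 0.03 m).
It also fails if it takes over 51 s, if anything falls off the work surface, if the arm or the gripper's body presses on something with over 40 N, if the wrist force passes 120 N, or if a joint passes its speed limit or range.

ROBOT

A 7-joint arm with a two-finger parallel gripper is mounted at the origin on the work surface. World frame = base frame: x ahead of the robot, y to its left, z up, the work surface at z = 0. Lengths are in m, angles in rad, forces in N, time in s.
With the tool pointing down it reaches from about 0.425 to 1.025 m from the base axis. Payload 9.4 kg.
Tool frame: the origin (TCP) lies at the very end of the fingers, on their centre line; the grasp point (between the pads) lies 19 mm behind it; z points along the fingers, y is the line along which they close (so a half turn about z gives the same grasp; the last joint's range is limited). The gripper opens to 93 mm and grips with 3 to 60 N. Pads are 15 mm wide; open, the fingers measure 128 mm over their backs; the gripper's body (75 mm by 188 mm) begins 65 mm behind the grasp point.
Start: joints at [-1.42, 0.599, -0.003, 1.599, 0.002, 0.943, -0.08], TCP at [0.164, 0.706, 0.219] pointing down, gripper open.
Joint ranges: [-2.57, 2.57], [-0.35, 1.97], [-1.29, 1.29], [0.11, 2.56], [-1.05, 4.19], [0.11, 1.86], [-2.63, 2.63]. Speed limits (rad/s): [2.22, 2.22, 3.01, 3.01, 3.14, 3.14, 3.14].

INTERFACE

Orientations are given as a rotation vector (axis times angle).
In Python, from cell import env gives the robot as it stands. Calls block until the motion is done:
- env.goto(position, orientation): joint-space move of the TCP to a pose.
- env.move_l(position, orientation=None, speed=0.15, contact_N=None): straight line of the TCP; orientation=None keeps the orientation; speed is the mean speed in m/s. With contact_N (N) it stops when the force on the tool has changed by that much, and returns True; else False.
- env.set_joints(angles): joint-space move.
- env.open() and env.gripper_close(strength=None): open the fingers fully, or close them until they stop; strength is the grip in N (None keeps the last).
- env.pause(seconds).
- env.inverse_kinematics(position, orientation): joint angles nearest the present ones, or None.
- env.get_image(name): name is "scene" or "top" or "wrist"; returns a dict with "image" (420x560x3 uint8, red, green, blue), "K" (3x3 intrinsics, pixels), "pose" (4x4, takes a point from camera to world coordinates). Camera axes: x right, y down, z forward; pixel columns grow to the right and rows downward; lengths in m; the calibration is good to about 2 mm. A picture is of the moment at which its call begins. There is no depth.
A pose or a line that the arm cannot do raises env.Unreachable and nothing moves.
- env.finish_job(): hands the job in; it is judged then, once.
Trained networks look in the newest picture that a camera, given by its name, has taken for a name from the list of things; names that differ only in an ending like _2 or _b are one class to them, and where a whole thing is asked for, a point or a joint stands for the part that bears it (a point fixed in the world has none). Each returns a list of dicts, best first, with "confidence" (0 to 1); they miss things now and then, are a little off and sometimes report something else, mostly with a low value. They report only what shows in the picture. A call takes as long as a camera call.
- env.spot_in(query, camera): "location" ([x, y, z] in m, in the coordinates of the camera as it stood for that picture, good to about 4 mm: the middle of the surface that is visible of it).
- env.regions_of(query, camera): "mask" (420x560 bool, what is visible of it).
Readings, each from a call of its own:
- env.get_time_s(): time.
- env.get_joint_positions(): joint angles.
- env.get_qvel(): joint speeds.
- env.get_effort(): joint torques, N m.
- env.get_position(): TCP position.
- env.get_eef_rot(): TCP orientation.
- env.get_wrist_force(): force on the tool from outside, world axes, zero at the start.
- env.get_ft_torque(): the same for the moment, N m.
- env.get_grip_width(): finger opening in m.
- env.get_finger_force(): force on a finger pad.
Only numpy, scipy, OpenCV 4.12 (cv2) and the standard library are available. Lean on these libraries where they do the work, as an engineer would, in place of code of your own. Each camera call takes 0.05 s, during which the arm holds its last target. There are 200 camera calls.

## Working session

There is one attempt and no reset: what is moved stays moved. The work goes in short steps, each a Python script; the robot and the scene stay as the last script left them, time stands still between calls to the robot, and variables do not carry over. Pictures are saved under pics/ and viewed, at most 10 in all, crops included, and the job is handed in when it is done.

```bash
mkdir -p pics; ls; cat > h.py <<'E'
import numpy as np, cv2
from cell import env
def save(cam,fn):
    r=env.get_image(cam); cv2.imwrite('pics/'+fn,r['image'][:,:,::-1]); return r
def w(r,p): return (r['pose']@np.append(p,1))[:3]
E
python3 - <<'E'
from h import *
a=save('scene','s0.png');b=save('top','t0.png')
for cam,r in(('scene',a),('top',b)):
    print(cam,r['pose'][:3,3].round(3))
    for q in['jar_center','fixture','reader','cradle','knob','sleeve','tall_bottle_center','beaker','vial_rack','spanner','tip_tray','puck']:
        print(q,[(w(r,d['location']).round(3).tolist(),round(d['confidence'],2)) for d in env.spot_in(q,cam)[:2]])
print(env.get_time_s(),env.get_eef_rot(),env.get_position())
E
```

```text
pics
scene [ 0.981 -0.432  1.255]
jar_center [([0.511, -0.365, 0.062], 0.72), ([0.334, -0.397, 0.005], 0.2)]
fixture [([0.579, 0.063, 0.006], 0.65)]
reader [([0.584, 0.065, 0.01], 0.86)]
cradle [([0.623, 0.054, 0.044], 0.78), ([0.508, -0.365, 0.065], 0.64)]
knob []
sleeve [([0.618, 0.05, 0.047], 0.6)]
tall_bottle_center [([0.454, -0.248, 0.113], 0.98)]
beaker [([0.607, -0.272, 0.041], 0.94), ([0.633, 0.055, 0.114], 0.42)]
vial_rack [([0.575, 0.477, 0.03], 0.93)]
spanner [([0.334, -0.395, 0.002], 0.7), ([0.581, 0.063, 0.007], 0.26)]
tip_tray [([0.673, -0.43, 0.002], 0.62)]
puck [([0.304, 0.385, 0.02], 0.91)]
top [0.219 0.008 1.188]
jar_center [([0.493, -0.353, 0.067], 0.53)]
fixture [([0.567, 0.08, 0.013], 0.69), ([0.426, -0.24, 0.134], 0.6)]
reader [([0.564, 0.08, 0.01], 0.74)]
cradle [([0.605, 0.059, 0.044], 0.95)]
knob [([0.623, 0.064, 0.111], 0.63)]
sleeve [([0.599, 0.058, 0.044], 0.67)]
tall_bottle_center []
beaker [([0.61, -0.277, 0.042], 0.97)]
vial_rack [([0.558, 0.486, 0.03], 0.92)]
spanner [([0.326, -0.393, 0.011], 0.77)]
tip_tray [([0.674, -0.428, 0.013], 0.96), ([0.602, 0.058, 0.041], 0.51)]
puck [([0.294, 0.39, 0.027], 0.67)]
1.3 [ 3.56911407e-01  3.12122126e+00 -1.39218216e-04] [0.16369977 0.70624807 0.21859833]
```

```bash
python3 -c "
import cv2,numpy as np
" ; ls pics
```

```text
s0.png
t0.png
```

View pics/s0.png

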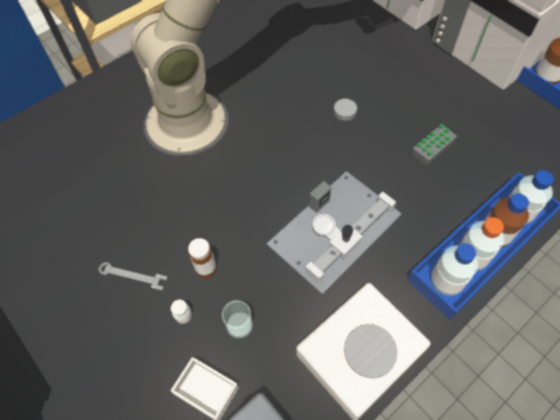

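View pics/t0.png

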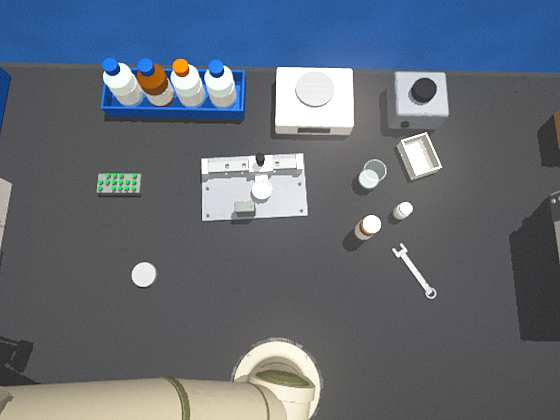

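The scene view shows the jar at (181,312), cradle (323,225) and knob (347,233). In the top view the jar is at (403,211), the knob at (260,158), the cradle at (262,190) and the reader at (245,209). The rail runs roughly along world y. Next I'll take close wrist views.

```bash
cat >> h.py <<'E'
def down(phi): # tool y at angle phi (deg) in world
    a=np.radians((phi+90)/2); return np.pi*np.array([np.cos(a),np.sin(a),0])
def ray(r,u,v,z):
    d=r['pose'][:3,:3]@np.linalg.solve(r['K'],[u,v,1.]); c=r['pose'][:3,3]
    return c+d*(z-c[2])/d[2]
E
python3 - <<'E'
from h import *
def look(pos,fn,qs):
    env.goto(pos,down(90)); env.pause(.3); r=save('wrist',fn)
    print(r['pose'].round(3).tolist(),r['K'][0,0],r['K'][:2,2],env.get_position())
    np.savez('pics/'+fn+'.npz',**{k:r[k] for k in('K','pose')})
    for q in qs:
        print(q,[(w(r,d['location']).round(3).tolist(),round(d['confidence'],2)) for d in env.spot_in(q,'wrist')[:2]],
        [(np.argwhere(d['mask']).mean(0)[::-1].round(1).tolist(),cv2.boundingRect(d['mask'].astype(np.uint8)),round(d['confidence'],2)) for d in env.regions_of(q,'wrist')[:2]])
look([0.56,0.06,0.42],'w1.png',['cradle','knob','reader','fixture','sleeve'])
look([0.47,-0.33,0.38],'w2.png',['jar_center','tall_bottle_center','beaker'])
print(env.get_time_s())
E
```

```text
[[-0.001, 0.963, 0.271, 0.485], [1.0, 0.002, -0.0, 0.061], [-0.001, 0.271, -0.963, 0.586], [0.0, 0.0, 0.0, 1.0]] 357.34124731926613 [284.20522753 210.53686757] [0.55999716 0.06018995 0.41992061]
cradle [([0.607, 0.059, 0.041], 0.87)] [([283.5, 185.4], (261, 138, 48, 90), 0.89)]
knob [([0.625, 0.065, 0.112], 0.82), ([0.566, 0.443, 0.029], 0.65)] [([284.9, 216.7], (275, 206, 21, 22), 0.82)]
reader [([0.565, 0.084, 0.009], 0.59)] [([298.9, 162.8], (192, 95, 209, 137), 0.68)]
fixture [([0.564, 0.084, 0.01], 0.65)] [([298.6, 162.8], (192, 95, 209, 137), 0.88), ([283.1, 185.6], (260, 138, 50, 90), 0.74)]
sleeve [] [([283.5, 185.1], (261, 137, 48, 90), 0.68)]
[[-0.002, 0.963, 0.271, 0.396], [1.0, 0.002, -0.0, -0.329], [-0.001, 0.271, -0.963, 0.546], [0.0, 0.0, 0.0, 1.0]] 357.34124731926613 [284.20522753 210.53686757] [ 0.47029164 -0.32960718  0.38000564]
jar_center [([0.495, -0.36, 0.072], 0.88)] [([260.9, 184.3], (247, 168, 29, 34), 0.93)]
tall_bottle_center [([0.433, -0.257, 0.138], 0.58)] [([350.2, 144.1], (323, 122, 54, 47), 0.78)]
beaker [([0.619, -0.278, 0.047], 0.91), ([0.594, 0.054, 0.038], 0.75)] [([321.6, 257.2], (299, 226, 49, 62), 0.65)]
7.0583
```

```bash
python3 -c "
import cv2,numpy as np
a=cv2.imread('pics/w1.png')[80:245,180:410];b=cv2.imread('pics/w2.png')[110:300,220:400]
cv2.imwrite('pics/c1.png',cv2.resize(a,None,fx=3.4,fy=3.4,interpolation=2));cv2.imwrite('pics/c2.png',cv2.resize(b,None,fx=3,fy=3,interpolation=2))"
```

```text
(no output)
```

View pics/c1.png

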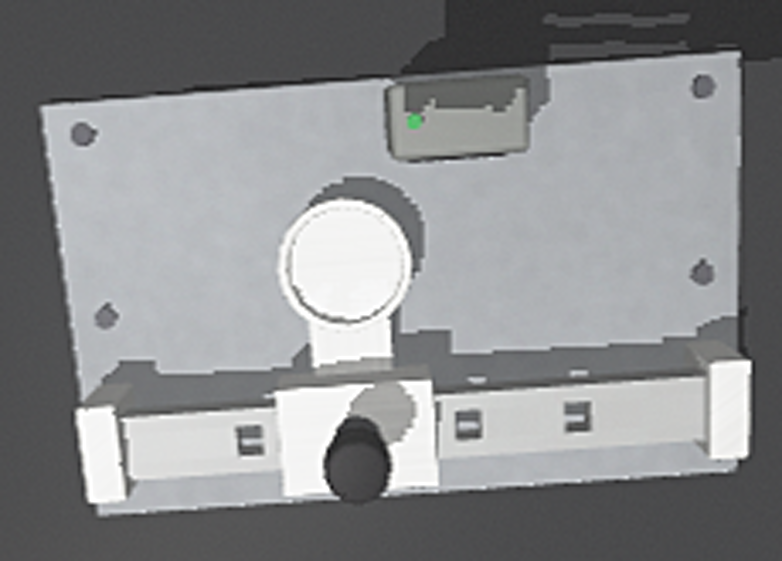

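View pics/c2.png

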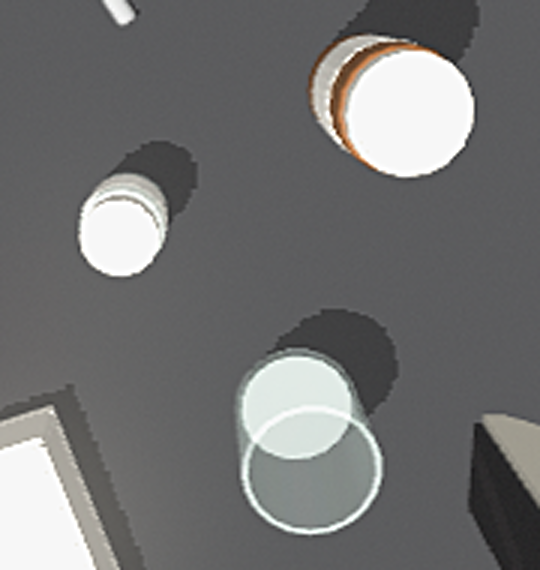

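The wrist crops show the cradle rim centred at crop (345,262), the knob top at (358,470), the rail holes at (250,440), (468,425) and (577,417), and the jar cap at (120,234) in the second crop. I'll turn these into positions.

```bash
python3 - <<'E'
import numpy as np
from h import ray
a=np.load('pics/w1.png.npz');b=np.load('pics/w2.png.npz')
def p(r,u,v,s,o,z): return ray(r,(u+.5)/s-.5+o[0],(v+.5)/s-.5+o[1],z)
A=lambda u,v,z:p(a,u,v,3.4,(180,80),z)
c=A(345,262,.042);k=A(358,470,.114);h=[A(*x,.05) for x in((250,440),(468,425),(577,417))]
C=np.array([A(*x,.01) for x in((40,105),(740,52),(738,470),(97,515))])
print('cradle',c,'knob',k,'d',np.linalg.norm((k-c)[:2]),'ang',np.degrees(np.arctan2(*(k-c)[1::-1])))
print('holes',h); print(C,C.mean(0))
for i,j in((0,1),(3,2),(0,3),(1,2)):
    d=C[j]-C[i];print(np.linalg.norm(d),np.degrees(np.arctan2(d[1],d[0])))
d=h[2]-h[0];print('rail',np.linalg.norm(d),np.degrees(np.arctan2(d[1],d[0])))
yaw=np.arctan2(d[1],d[0])-np.pi/2
R=np.array([[np.cos(yaw),-np.sin(yaw)],[np.sin(yaw),np.cos(yaw)]]);m=C.mean(0)[:2]
print('pred knob',m+R@[.055,-.025],'cradle',m+R@[-.02,-.025])
print('jar',p(b,120,234,3,(220,110),.07),'bottle',p(b,407,112,3,(220,110),.135),'beaker',p(b,312,470,3,(220,110),.085))
E
```

```text
cradle [0.55332083 0.05548302 0.042     ] knob [0.6284641  0.06134614 0.114     ] d 0.07537165598513221 ang 4.461516435091272
holes [array([0.63361236, 0.01197486, 0.05      ]), array([0.62635325, 0.11160565, 0.05      ]), array([0.62250829, 0.16114003, 0.05      ])]
[[ 0.48606395 -0.08406102  0.01      ]
 [ 0.46259152  0.23359752  0.01      ]
 [ 0.65972206  0.24975824  0.01      ]
 [ 0.68378157 -0.06914103  0.01      ]] [0.57303978 0.08253843 0.01      ]
0.3185245764858514 94.22601951235812
0.3198055707018559 94.31453369874076
0.1982797656402084 4.315424659659134
0.19779185933368357 4.686614314714083
rail 0.14957790338475455 94.25733033052052
pred knob [0.62974392 0.0616904 ] cradle [0.55495086 0.05612269]
jar [ 0.49732138 -0.36274157  0.07      ] bottle [ 0.43594352 -0.24847299  0.135     ] beaker [ 0.60650338 -0.27378747  0.085     ]
```

```bash
python3 - <<'E'
from h import *
j=np.array([.4973,-.3627])
best=None
for phi in(0,180):
    q=env.inverse_kinematics([*j,.12],down(phi)); print(phi,None if q is None else np.round(q,2))
    if q is not None and(best is None or abs(q[6])<abs(best[1])): best=(phi,q[6])
o=down(best[0])
env.goto([*j,.16],o); env.move_l([*j,.022],o,speed=.12)
env.gripper_close(20); print('width',env.get_grip_width(),env.get_finger_force())
env.move_l([*j,.24],speed=.2)
print('width',env.get_grip_width())
c=np.array([.554,.0558]); env.goto([*c,.22],down(94.3)); 
print(env.get_position(),env.get_joint_positions(),env.get_time_s()); r=save('wrist','w3.png')
E
```

```text
0 [ 0.06  0.72  0.77  1.97 -0.74  0.75  1.27]
180 [-0.09  0.89  1.11  1.98 -1.    0.97 -1.6 ]
width 0.039779509991444945 19.999758264311822
width 0.03973549184916166
[0.5542307  0.05430897 0.22009342] [-0.61577955  0.44778538  0.5929548   2.01160945 -0.34953373  0.78183101
  1.82598003] 13.05
```

View pics/w3.png

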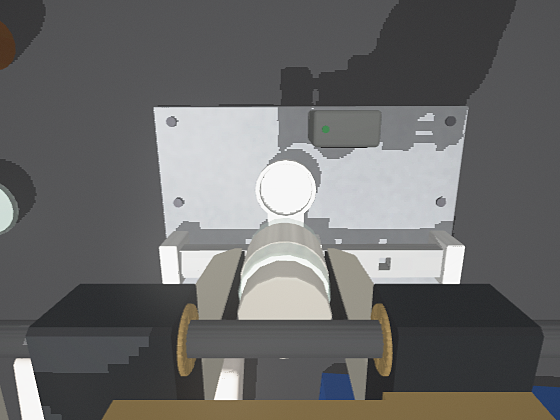

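The jar is held upright between the pads, and the empty cradle rim is at about (286,188). I'll lower it now.

```bash
python3 - <<'E'
from h import *
r=env.get_image('wrist'); print('cradle',ray(r,286,188,.042))
c=np.array([.554,.0558]);o=down(94.3)
env.move_l([*c,.072],o,speed=.12); print(env.get_position())
print(env.move_l([*c,.054],o,speed=.03,contact_N=3),env.get_position(),env.get_wrist_force())
E
```

```text
cradle [0.55316875 0.05587798 0.042     ]
[0.55438416 0.05582892 0.07256919]
True [0.55405524 0.05594999 0.05757905] [0.46530297 1.07139084 1.6305552 ]
```

```bash
python3 - <<'E'
from h import *
env.open(); env.pause(.4)
c=env.get_position()[:2];o=down(94.3)
env.move_l([*c,.20],o,speed=.15)
k=np.array([.629,.0615])
env.goto([k[0]-.02,k[1],.22],o); env.pause(.2)
r=save('wrist','w4.png'); np.savez('pics/w4.npz',K=r['K'],pose=r['pose'])
for q in('jar_center','knob','cradle'):
    print(q,[(w(r,d['location']).round(4).tolist(),round(d['confidence'],2)) for d in env.spot_in(q,'wrist')[:1]],
        [(np.argwhere(d['mask']).mean(0)[::-1].round(1).tolist(),cv2.boundingRect(d['mask'].astype(np.uint8)),round(d['confidence'],2)) for d in env.regions_of(q,'wrist')[:1]])
print(env.get_time_s(),env.get_position())
E
```

```text
jar_center [([0.5568, 0.0556, 0.1099], 0.89)] [([282.7, 136.9], (259, 112, 49, 51), 0.97)]
knob [([0.6209, 0.0646, 0.1108], 0.71)] [([281.9, 231.0], (265, 212, 35, 39), 0.75)]
cradle [([0.6167, 0.0571, 0.0591], 0.8)] [([282.1, 192.1], (245, 102, 76, 149), 0.58)]
18.4083 [0.60886053 0.06154868 0.2200623 ]
```

View pics/w4.png

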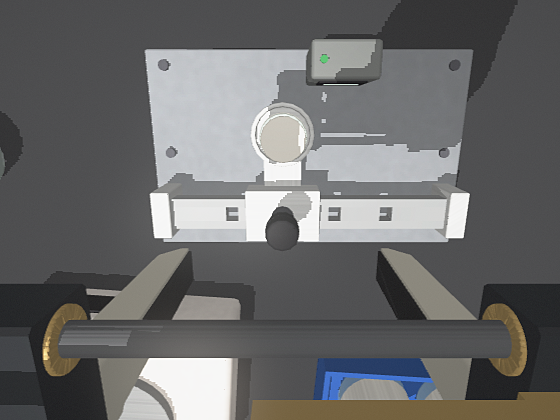

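The jar stands upright in the cradle (cap at (283,138)) and the knob top is at (282,235). Next is gripping and lifting the plunger.

```bash
python3 - <<'E'
from h import *
r=np.load('pics/w4.npz'); k4=ray(r,282,234,.114); print(k4)
k=(np.array([.629,.0615])+k4[:2])/2; o=down(94.3)
env.move_l([*k,.16],o); 
print(env.move_l([*k,.082],o,speed=.08,contact_N=8),env.get_position())
env.gripper_close(45); env.pause(.1)
print('w',env.get_grip_width(),env.get_wrist_force(),env.get_position())
p=np.array(env.get_position())
for dz in(.006,.0135):
    env.move_l(p+[0,0,dz],o,speed=.03); env.pause(.1); print(env.get_position()-p,env.get_wrist_force(),env.get_grip_width())
np.save('p.npy',p); print(env.get_time_s())
E
```

```text
[0.6286793  0.06119387 0.114     ]
False [0.62915556 0.06129524 0.08242199]
w 0.02697840335056346 [-0.35688361 -1.30989227  0.32940002] [0.6288247  0.06132293 0.08202275]
[-6.16278038e-05 -1.12788285e-06  5.84475251e-03] [ 1.63826706 -0.38656852 -3.21973752] 0.02721485457878079
[-5.06085749e-05 -2.39885734e-06  1.33049231e-02] [  2.37217609  -0.39631981 -10.09450106] 0.02704676420143734
22.2
```

```bash
python3 - <<'E'
from h import *
p=np.load('p.npy'); o=down(94.3); u=np.array([np.cos(np.radians(94.3)),np.sin(np.radians(94.3)),0])
t=p+.05*u
env.move_l(t+[0,0,.0135],o,speed=.05); env.pause(.1); print(env.get_position()-p,env.get_wrist_force(),env.get_grip_width())
env.move_l(t+[0,0,.0],o,speed=.03); env.pause(.1); print(env.get_position()-t,env.get_wrist_force(),env.get_grip_width())
r=save('wrist','w5.png'); save('top','t5.png'); print(env.get_time_s())
E
```

```text
[-0.00377033  0.05007067  0.01354275] [ 2.73188107  1.07649556 -9.10881527] 0.027489954440373932
[ 7.60542516e-05 -1.41850513e-04  3.07307933e-04] [-0.59229886  2.12658075 -0.73916911] 0.027261202539144196
24.25
```

View pics/w5.png

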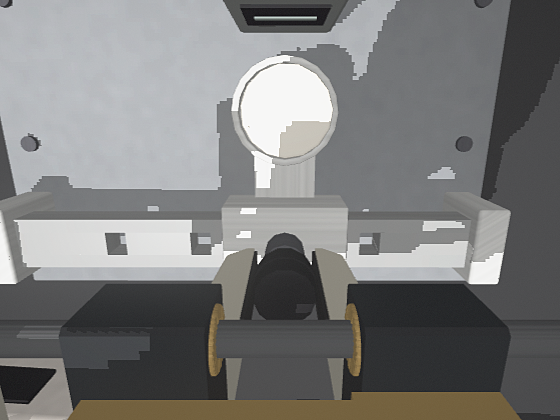

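The sleeve sits midway in the hole pattern: holes at columns 116, 200 and 369, sleeve at 285, so it is at the next hole. The jar's cap fills the cradle at (285,108) in front of the reader. Now I'll press the plunger home.

```bash
python3 - <<'E'
from h import *
p=np.load('p.npy'); o=down(94.3); u=np.array([np.cos(np.radians(94.3)),np.sin(np.radians(94.3)),0]); t=p+.05*u
print(env.move_l(t+[0,0,-.012],o,speed=.015,contact_N=14)); env.pause(.3)
print(env.get_position()-t,env.get_wrist_force(),env.get_grip_width(),env.get_finger_force())
r=save('top','t6.png')
for q in('jar_center','cradle','knob'): print(q,[(w(r,d['location']).round(4).tolist(),round(d['confidence'],2)) for d in env.spot_in(q,'top')[:2]])
r=save('wrist','w6.png')
for q in('jar_center','cradle','knob'): print(q,[(w(r,d['location']).round(4).tolist(),round(d['confidence'],2)) for d in env.spot_in(q,'wrist')[:2]])
r=save('scene','s6.png')
for q in('jar_center','cradle'): print(q,[(w(r,d['location']).round(4).tolist(),round(d['confidence'],2)) for d in env.spot_in(q,'scene')[:2]])
cv2.imwrite('pics/c6.png',cv2.resize(r['image'][150:300,250:420,::-1],None,fx=4,fy=4))
print(env.get_time_s())
E
```

```text
True
[ 9.94343373e-05 -1.08386006e-04 -5.29698789e-03] [-1.75668562 -0.32770002  8.18316882] 0.027288962636811243 45.00210106372833
jar_center [([0.5407, 0.1062, 0.107], 0.78)]
cradle [([0.6028, 0.1098, 0.0523], 0.73)]
knob [([0.6128, 0.1147, 0.109], 0.4)]
jar_center [([0.5531, 0.1069, 0.1099], 0.68), ([0.5727, 0.0827, 0.012], 0.66)]
cradle [([0.6096, 0.1079, 0.0598], 0.95), ([0.6226, 0.1072, 0.1104], 0.63)]
knob [([0.6158, 0.1133, 0.1053], 0.62)]
jar_center [([0.5506, 0.1014, 0.1027], 0.49)]
cradle [([0.6513, 0.1031, 0.0568], 0.76), ([0.6743, -0.4295, 0.0041], 0.26)]
25.5917
```

View pics/c6.png

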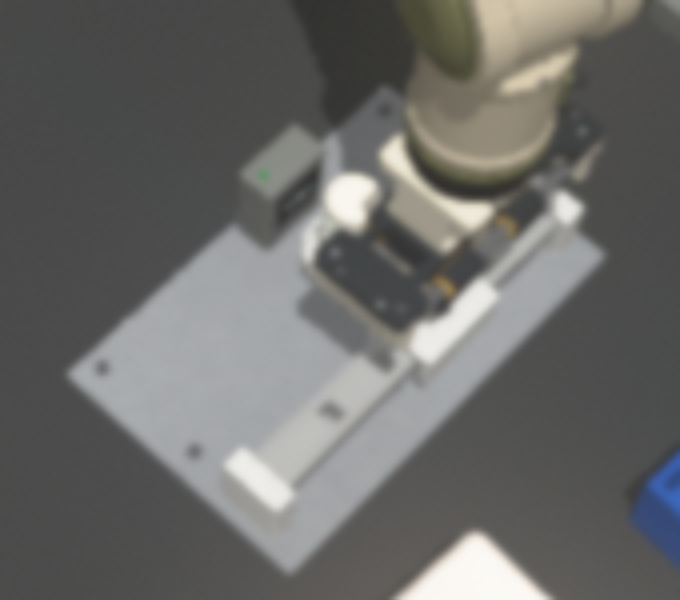

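The jar stands upright in front of the reader window (crop (350,200)). I'll press a little more to confirm the hard stop, then hand in.

```bash
python3 - <<'E'
from h import *
p=np.array(env.get_position())
print(env.move_l(p-[0,0,.006],down(94.3),speed=.01,contact_N=8)); env.pause(.3)
print(env.get_position()-p,env.get_wrist_force(),env.get_finger_force(),env.get_grip_width())
E
```

```text
True
[-1.49111397e-05  5.29583510e-06  2.94876023e-05] [-0.90933777 -0.10542915  7.79212098] 45.00190258026123 0.027241212496247245
```

```bash
python3 - <<'E'
from h import *
print(env.get_wrist_force(),env.get_time_s()); print(env.finish_job())
E
```

```text
[-0.90933777 -0.10542915  7.79212098] 26.125
the job is handed in; nothing more can be done
None
```

The job is handed in at 26.1 s of the 51 s allowed: the jar stands upright in the cradle in front of the reader, the sleeve is at the next hole, and the gripper still holds the plunger against its hard stop with about 8 N; the judge returned no verdict.

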